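# Close up the glaze jars for the night

### The arm

A 6-joint arm with a two-finger parallel gripper is mounted at the origin on a cart in front of the work surface, level with it; the furniture and walls round the work are solid. World frame = base frame: x ahead of the robot, y to its left, z up, the work surface at z = 0. Lengths are in mm, angles in rad, forces in N, time in s.
With the tool pointing down it reaches from about 300 to 775 mm from the base axis. Payload 14.6 kg.
Tool frame: the origin (TCP) lies midway between the tips of the shut fingers; the grasp point (between the pads) lies behind it (manip.grip_depth is the z of the grasp point in the tool frame, in mm); z points along the fingers, y is the line along which they close (so a half turn about z gives the same grasp; the last joint's range is limited). The gripper opens to 94 mm and grips with 3 to 60 N. Pads are 16 mm wide; open, the fingers measure 119 mm over their backs; the gripper's body (75 mm by 177 mm) begins 78 mm behind the grasp point.
Start: joints at [1.057, 0.3, 1.521, -0, 1.321, -0.067], TCP at [237.641, 496, 205.446] pointing down, gripper open.
Joint ranges: [-3.03, 3.03], [-0.79, 2.21], [0.23, 2.52], [-1.04, 4.18], [0, 3.07], [-2.55, 2.55]. Speed limits (rad/s): [2.22, 2.22, 2.57, 3.14, 3.14, 3.14].

### API

Orientations are given as [roll, pitch, yaw] about the fixed x, y, z axes, in that order (R = Rz(yaw) Ry(pitch) Rx(roll)).
In Python, from cell import manip gives the robot as it stands.
- The arm moves only by the shell command python3 nudge.py 'ROWS' [OPENING] [FORCE]. ROWS is a JSON list of rows, 1 to 5 of them, each of 6 numbers: dx, dy, dz in mm, then a rotation vector rx, ry, rz in rad; each row is the pose to reach, as a shift and turn from the pose commanded when the command began, along the tool's axes at that moment; what a row does not reach only later rows make up. A row lasts 1/10 s, in which the tool goes at most 50 mm and 0.15 rad, less where a joint would pass 70% of its speed; a pose out of reach is approached as far as the arm can. OPENING is the finger opening in mm, set as the command begins (- or left out keeps the last). The fingers move at their own pace and stop on an object; FORCE is the grip in N (left out, the last holds). Time passes only in rows, so rows that do not move let the fingers close. It prints the time, the measured TCP pose, the force, the opening and the grip force at its end.
- manip.read_state(): the state, without advancing time (a new reading comes with each control period).
- manip.camera(name): name is "scene" or "top" or "wrist"; returns (picture, depth): 480x640x3 uint8, red, green, blue; 480x640 float32, mm along the optical axis (not along the pixel's ray), 0 where there is no reading.
- manip.camera_info(name): a dict with "K" (3x3 intrinsics, pixels), "dist" ([k1, k2, p1, p2, k3] as OpenCV has them; the pictures are not rectified), "rvec" (rotation vector, rad) and "tvec" (3), from world to camera coordinates, as OpenCV has them; the wrist camera has in their place "mount" (4x4, takes a point from camera to tool coordinates, whose origin is the TCP and whose axes are the flange's). Camera axes: x right, y down, z forward; pixel columns grow to the right and rows downward; lengths in mm; the calibration is good to about 2 mm. A picture is of the moment at which its call begins: read the wrist's pose just before it. camera_info takes no time and is no camera call.
- manip.sign_off(): hands the job in; it is judged then, once.
The state is a dict: "clock": time; "joints": joint angles; "qd": joint speeds; "effort": joint torques, N m; "eef_pos": TCP position; "eef_rot": TCP orientation; "wrist_force": force on the tool from outside, world axes, zero at the start; "moment": the same for the moment, N m; "finger_gap": finger opening in mm; "finger_force": force on a finger pad.
Only numpy, scipy, OpenCV 4.12 (cv2) and the standard library are available. Lean on these libraries where they do the work, as an engineer would, in place of code of your own. Each camera call takes 0.05 s, during which the arm holds its last target. There are 200 camera calls.

### The job

Close up the glaze jars for the night, except the one with the mauve rinsing beaker straight in front of it: that jar is still in use, so leave it as it is, open and with its stirrer (if it has one) in it. From each of the others pull out the stirrer, if one is standing in it, and put it in the blue rinsing basin; then shut the lid and press its black rubber stopper down until it is fully home. Do not push the beaker, the blue glass or the loose pot lid out of place.

Things in the scene. Friction and masses are not known exactly. Their poses are not given: they have to be found in the camera images.
- jar_blue: white ceramic glaze jar with a blue band, fixed to the table, 62 mm diameter, 80 mm tall, one of four in a row along y about 110 mm apart. Origin: centre of its underside; z up; +x points to its lid hinge (away from the robot, within 0.1 rad of world x). From the open top a central well 26 mm wide goes down to a floor 8 mm above the origin.
- lid_blue (a joint): angle (rad) of the blue flap lid of jar_blue: 0 = shut, opens upward and away from the robot, 1.57 = upright, stop at 1.85. Hinge line along the jar's y at jar x = +31 mm, z = 81 mm. A plate 57 mm long from the hinge, 44 mm wide, 6 mm thick above the hinge line; stays at any angle, swings with about 2 N.
- stopper_blue (a joint): travel (m) of the black rubber stopper in lid_blue: 0 = up, 0.008 = fully home (stop). A 24 mm wide mushroom knob on the lid's outer face, 31 mm from the hinge (on the jar's axis when shut), 15 mm proud when up, 7 mm when home: its top is then 102 or 94 mm over the table, lid shut. Slides square to the lid, needs about 6 N, stays where left.
- stirrer_blue: wooden stirrer with a blue top end, 160 mm long, 24 to 42 g, may be absent; starts in the well of jar_blue, foot down, leaning up to 0.2 rad. Origin: its foot end; own z runs along it from foot to top. Upper 112 mm: square handle 12 x 12 mm, faces square to own x and y; lower 50 mm: paddle 18 mm (own x) by 6 mm (own y).
- jar_green: white ceramic glaze jar with a green band, fixed to the table, 62 mm diameter, 80 mm tall, one of four in a row along y about 110 mm apart. Origin: centre of its underside; z up; +x points to its lid hinge (away from the robot, within 0.1 rad of world x). From the open top a central well 26 mm wide goes down to a floor 8 mm above the origin.
- lid_green (a joint): angle (rad) of the green flap lid of jar_green: 0 = shut, opens upward and away from the robot, 1.57 = upright, stop at 1.85. Hinge line along the jar's y at jar x = +31 mm, z = 81 mm. A plate 57 mm long from the hinge, 44 mm wide, 6 mm thick above the hinge line; stays at any angle, swings with about 2 N.
- stopper_green (a joint): travel (m) of the black rubber stopper in lid_green: 0 = up, 0.008 = fully home (stop). A 24 mm wide mushroom knob on the lid's outer face, 31 mm from the hinge (on the jar's axis when shut), 15 mm proud when up, 7 mm when home: its top is then 102 or 94 mm over the table, lid shut. Slides square to the lid, needs about 6 N, stays where left.
- stirrer_green: wooden stirrer with a green top end, 160 mm long, 24 to 42 g, may be absent; starts in the well of jar_green, foot down, leaning up to 0.2 rad. Origin: its foot end; own z runs along it from foot to top. Upper 112 mm: square handle 12 x 12 mm, faces square to own x and y; lower 50 mm: paddle 18 mm (own x) by 6 mm (own y).
- jar_yellow: white ceramic glaze jar with a yellow band, fixed to the table, 62 mm diameter, 80 mm tall, one of four in a row along y about 110 mm apart. Origin: centre of its underside; z up; +x points to its lid hinge (away from the robot, within 0.1 rad of world x). From the open top a central well 26 mm wide goes down to a floor 8 mm above the origin.
- lid_yellow (a joint): angle (rad) of the yellow flap lid of jar_yellow: 0 = shut, opens upward and away from the robot, 1.57 = upright, stop at 1.85. Hinge line along the jar's y at jar x = +31 mm, z = 81 mm. A plate 57 mm long from the hinge, 44 mm wide, 6 mm thick above the hinge line; stays at any angle, swings with about 2 N.
- stopper_yellow (a joint): travel (m) of the black rubber stopper in lid_yellow: 0 = up, 0.008 = fully home (stop). A 24 mm wide mushroom knob on the lid's outer face, 31 mm from the hinge (on the jar's axis when shut), 15 mm proud when up, 7 mm when home: its top is then 102 or 94 mm over the table, lid shut. Slides square to the lid, needs about 6 N, stays where left.
- stirrer_yellow: wooden stirrer with a yellow top end, 160 mm long, 24 to 42 g, may be absent; starts in the well of jar_yellow, foot down, leaning up to 0.2 rad. Origin: its foot end; own z runs along it from foot to top. Upper 112 mm: square handle 12 x 12 mm, faces square to own x and y; lower 50 mm: paddle 18 mm (own x) by 6 mm (own y).
- jar_red: white ceramic glaze jar with a red band, fixed to the table, 62 mm diameter, 80 mm tall, one of four in a row along y about 110 mm apart. Origin: centre of its underside; z up; +x points to its lid hinge (away from the robot, within 0.1 rad of world x). From the open top a central well 26 mm wide goes down to a floor 8 mm above the origin.
- lid_red (a joint): angle (rad) of the red flap lid of jar_red: 0 = shut, opens upward and away from the robot, 1.57 = upright, stop at 1.85. Hinge line along the jar's y at jar x = +31 mm, z = 81 mm. A plate 57 mm long from the hinge, 44 mm wide, 6 mm thick above the hinge line; stays at any angle, swings with about 2 N.
- stopper_red (a joint): travel (m) of the black rubber stopper in lid_red: 0 = up, 0.008 = fully home (stop). A 24 mm wide mushroom knob on the lid's outer face, 31 mm from the hinge (on the jar's axis when shut), 15 mm proud when up, 7 mm when home: its top is then 102 or 94 mm over the table, lid shut. Slides square to the lid, needs about 6 N, stays where left.
- stirrer_red: wooden stirrer with a red top end, 160 mm long, 24 to 42 g, may be absent; starts in the well of jar_red, foot down, leaning up to 0.2 rad. Origin: its foot end; own z runs along it from foot to top. Upper 112 mm: square handle 12 x 12 mm, faces square to own x and y; lower 50 mm: paddle 18 mm (own x) by 6 mm (own y).
- stirrer_blue_mid (a point): middle of stirrer_blue, 80 mm from its foot along its own z, same axes
- stirrer_green_mid (a point): middle of stirrer_green, 80 mm from its foot along its own z, same axes
- stirrer_yellow_mid (a point): middle of stirrer_yellow, 80 mm from its foot along its own z, same axes
- stirrer_red_mid (a point): middle of stirrer_red, 80 mm from its foot along its own z, same axes
- basin: loose blue plastic rinsing basin, open on top, outside 150 mm (own x) by 200 mm (own y), 65 mm tall, walls and floor 4 mm. Origin: centre of its underside; z up. It stands on the table to the left, nearer the robot than the jars.
- mauve_beaker: dull mauve plastic rinsing beaker with a scalloped rim, 66 mm diameter, 70 mm tall. Origin: centre of its underside. It stands straight in front (robot side) of one of the jars, 65 to 120 mm from that jar's axis and less than 35 mm to the side of it (the other jars: more than 75 mm).
- blue_glass: small flared water glass, pale blue, 62 mm diameter, 72 mm tall, standing in front of a jar; a bystander. Origin: centre of its underside.
- ball_lid: off-white ceramic pot lid with a ball knob, 58 mm diameter, 39 mm tall, lying in front of a jar; a bystander. Origin: centre of its underside.

How it is judged:
By the outcome, as a careful person would: the job done as asked, in the order asked, and still so for the second after the job is handed in, with the robot touching nothing.
Of stirrer_blue, stirrer_green, stirrer_yellow, stirrer_red only 3 to 4 are there at a start; the rules pass over those that are not, and their reading is None.
At some moment in a run one of basin may be knocked a few centimetres aside while the robot is not near it.
Once in a run the grip may slacken for a moment while it holds something.
It also fails if it takes over 192 s, if anything falls off the work surface, if the arm or the gripper's body presses on something with over 40 N, if the wrist force passes 120 N, or if a joint passes its speed limit or range.

## Working session

There is one attempt and no reset: what is moved stays moved. The work goes in short steps, Python scripts to look and compute and a shell command to move; the robot and the scene stay as the last step left them, time stands still between calls to the robot, and variables do not carry over. Pictures are saved under pics/ and viewed, at most 16 in all, crops included, and the job is handed in when it is done.

```bash
ls; mkdir -p pics; python3 - <<'E'
from cell import manip
import cv2,numpy as np
print(manip.grip_depth, manip.read_state())
for n in ("scene","top"):
    p,d=manip.camera(n); cv2.imwrite(f"pics/{n}0.png",p[:,:,::-1]); np.savez(f"{n}0.npz",p=p,d=d)
    print(n,manip.camera_info(n))
print(manip.camera_info("wrist"))
E
```

```text
cell.py
nudge.py
pics
-18.8 {'clock': 0.0, 'joints': array([ 1.05742429e+00,  3.00472584e-01,  1.52156384e+00, -5.23129824e-05,
        1.32070288e+00, -6.66099989e-02]), 'qd': array([ 1.86668311e-03,  1.26708201e-03, -1.93506938e-03,  1.57726497e-03,
       -1.45982836e-05, -6.19784368e-05]), 'effort': array([ 1.72010099e-03, -5.31794930e+01, -3.52750075e+01,  7.09187379e-02,
        2.41974351e-02, -7.66186781e-05]), 'eef_pos': array([237.51939983, 495.78342327, 204.89281184]), 'eef_rot': array([-3.14044518e+00, -2.57633674e-05,  2.69484357e+00]), 'wrist_force': array([-0.07507101, -0.3995788 , -0.96385882]), 'moment': array([ 0.01063722,  0.02594713, -0.00899081]), 'finger_force': 0.0, 'finger_gap': 94.12715314743825}
scene {'K': array([[477.30970865,   0.        , 318.54325912],
       [  0.        , 477.30970865, 231.46861912],
       [  0.        ,   0.        ,   1.        ]]), 'dist': array([-0.01826456,  0.        ,  0.        ,  0.        ,  0.        ]), 'rvec': array([ 1.12431837, -1.93443282,  1.25895358]), 'tv
[... 306 characters left out ...]
ec': array([ 2.10908741, -2.13144007,  0.20873721]), 'tvec': array([  2.34778107, 529.01434881, 851.43852398])}
{'K': array([[391.45862165,   0.        , 312.71892052],
       [  0.        , 391.45862165, 235.18987681],
       [  0.        ,   0.        ,   1.        ]]), 'dist': array([-0.0860014,  0.       ,  0.       ,  0.       ,  0.       ]), 'mount': array([[-1.37403592e-04, -9.68634248e-01, -2.48490793e-01,
         7.15823695e+01],
       [ 9.99999961e-01, -1.93349287e-04,  2.00736426e-04,
         7.72835865e-01],
       [-2.42485695e-04, -2.48490756e-01,  9.68634237e-01,
        -1.79650063e+02],
       [ 0.00000000e+00,  0.00000000e+00,  0.00000000e+00,
         1.00000000e+00]])}
```
View pics/scene0.png

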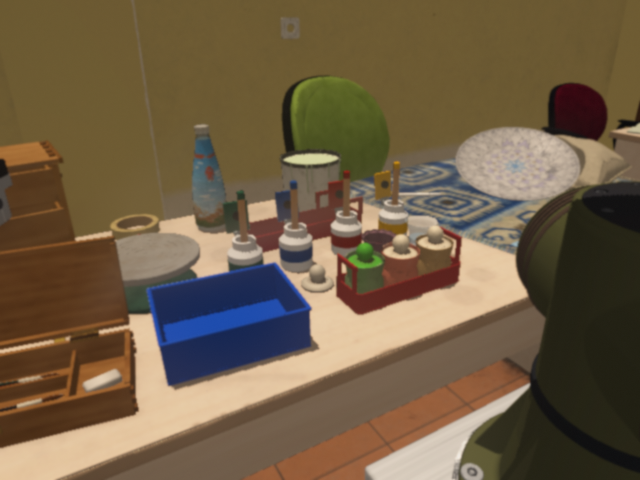

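View pics/top0.png

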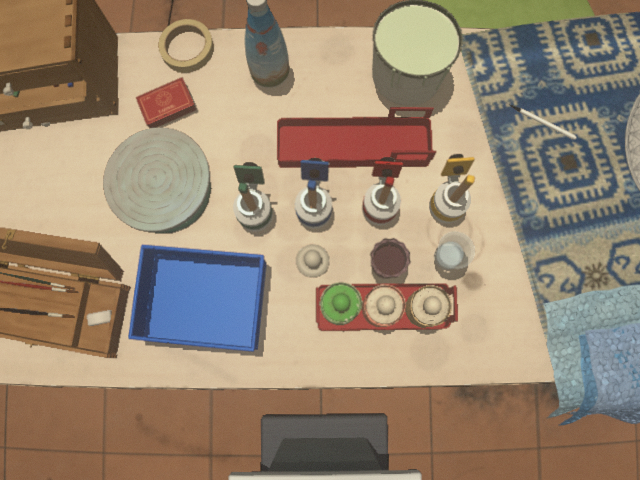

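```bash
cat > h.py <<'E'
import numpy as np,cv2
from scipy.spatial.transform import Rotation as R
from cell import manip
def cam(n,st=None):
    i=manip.camera_info(n);K,D=i["K"],i["dist"]
    if n=="wrist":
        M=np.array(i["mount"]);Rt=R.from_euler('xyz',st["eef_rot"]).as_matrix()
        A=Rt@M[:3,:3];c=Rt@M[:3,3]+st["eef_pos"]
        return K,D,A,c
    A=cv2.Rodrigues(i["rvec"])[0].T
    return K,D,A,-A@i["tvec"]
def ray(C,uv):
    K,D,A,c=C
    q=cv2.undistortPoints(np.array([[uv]],float),K,D)[0,0]
    d=A@np.array([q[0],q[1],1]);return c,d/np.linalg.norm(d)
def plane(C,uv,z):
    c,d=ray(C,uv);return c+d*(z-c[2])/d[2]
def proj(C,P):
    K,D,A,c=C
    r=cv2.Rodrigues(A.T)[0];return cv2.projectPoints(np.array(P,float).reshape(-1,1,3),r,-A.T@c,K,D)[0][:,0]
def tri(r1,r2):
    (a,u),(b,v)=r1,r2
    s=np.linalg.lstsq(np.c_[u,-v],b-a,rcond=None)[0]
    p,q=a+s[0]*u,b+s[1]*v
    return (p+q)/2,np.linalg.norm(p-q)
E
python3 - <<'E'
import cv2
t=cv2.imread("pics/top0.png");s=cv2.imread("pics/scene0.png")
cv2.imwrite("pics/t1.png",cv2.resize(t[145:285,225:485],None,fx=3,fy=3,interpolation=cv2.INTER_CUBIC))
cv2.imwrite("pics/s1.png",cv2.resize(s[150:300,215:455],None,fx=3.3,fy=3.3,interpolation=cv2.INTER_CUBIC))
E
```

View pics/t1.png

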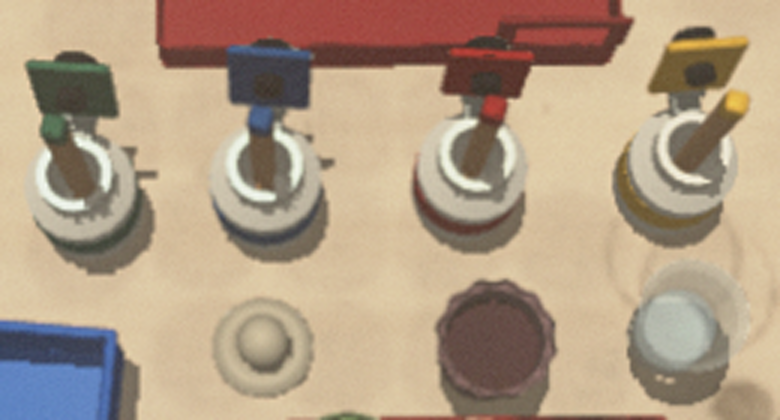

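View pics/s1.png

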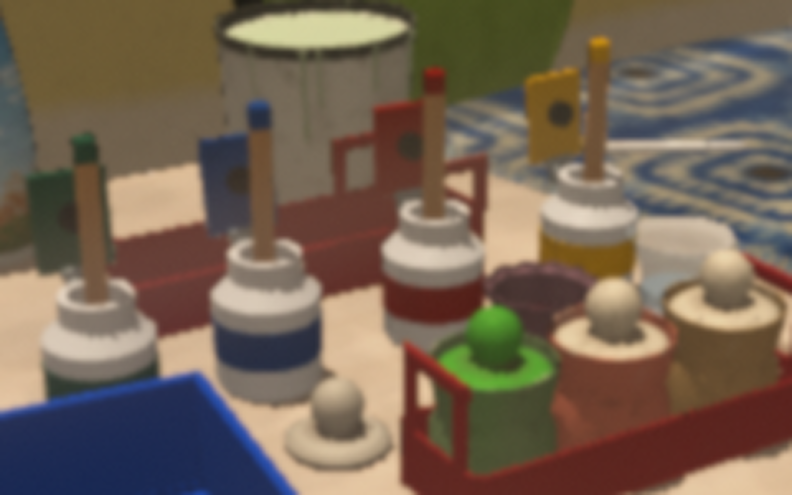

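```bash
python3 - <<'E'
from h import *
T,S=cam("top"),cam("scene")
t=lambda u,v:ray(T,(225+u/3,145+v/3)); s=lambda u,v:ray(S,(215+u/3.3,150+v/3.3))
np.set_printoptions(precision=1,suppress=True)
print("cams",T[3],S[3])
tops=dict(g=((55,125),(84,138)),b=((261,117),(259,106)),r=((495,105),(433,74)),y=((738,101),(598,43)))
mouth=dict(g=((75,178),(96,293)),b=((264,165),(266,249)),r=((478,155),(435,212)),y=((695,147),(590,181)))
for k in tops: print(k,"top",*tri(t(*tops[k][0]),s(*tops[k][1])),"mouth",*tri(t(*mouth[k][0]),s(*mouth[k][1])), plane(T,(225+mouth[k][0][0]/3,145+mouth[k][0][1]/3),80))
for n,uv in dict(beaker=(496,345)).items(): print(n,plane(T,(225+uv[0]/3,145+uv[1]/3),70))
print("glass",plane(T,(225+690/3,145+318/3),72),"lid",plane(T,(225+264/3,145+345/3),10), "knob top",plane(T,(225+264/3,145+338/3),35))
for uv in ((141,246),(265,254),(257,351),(131,343)): print(plane(T,uv,65))
for uv in ((278,118),(432,118),(432,166),(278,166)): print("tray back",plane(T,uv,40))
for uv in ((316,290),(455,290),(455,325)): print("front rack",plane(T,uv,60))
E
```

```text
cams [354.7  -0.5 937.5] [-144.3  369.3  423.1]
g top [589.1 115.  166.8] 0.9153859199493902 mouth [585.2 116.5  81.8] 1.5326103041657613 [585.3 116.   80. ]
b top [591.9  14.1 166.4] 0.4958943003906709 mouth [590.5  14.   83.1] 0.01657778626111305 [591.4  14.   80. ]
r top [ 597.6 -100.6  165.1] 0.7737380472163542 mouth [ 595.9 -101.5   80.2] 0.30471515658828685 [ 595.9 -101.7   80. ]
y top [ 599.3 -221.2  165.6] 1.787671543621134 mouth [ 601.3 -221.5   75.1] 1.0048167952840343 [ 599.6 -220.7   80. ]
beaker [ 493.4 -109.1   70. ]
glass [ 506.5 -214.3   72. ] lid [504.5  15.9  10. ] knob top [504.4  15.4  35. ]
[521.4 297.3  65. ]
[506.2  92.4  65. ]
[351.7 103.9  65. ]
[363.9 306.7  65. ]
tray back [752.6  75.3  40. ]
tray back [ 750.9 -196.2   40. ]
tray back [ 661.5 -191.    40. ]
tray back [663.6  74.5  40. ]
front rack [447.7  10.6  60. ]
front rack [ 444.7 -213.8   60. ]
front rack [ 388.5 -211.1   60. ]
```

Four stirrers are all present. The mauve beaker (top ≈(390,260)) stands in front of red (jar axis 596,-102, beaker 493,-109), so red stays as it is. The basin centre is ≈(436,200). Next I move over the green jar.

```bash
python3 nudge.py '[[-45,-18,-10,0,0,0],[-90,-36,-20,0,0,0],[-135,-54,-30,0,0,0],[-180,-72,-40,0,0,0],[-225,-90,-50,0,0,0]]' 50 30
python3 nudge.py '[[-45,-18,0,0,0,0],[-90,-36,0,0,0,0],[-135,-54,0,0,0,0],[-180,-72,0,0,0,0],[-225,-90,0,0,0,0]]'
python3 nudge.py '[[-28,-13,0,0,0,-0.15],[-28,-13,0,0,0,-0.3],[-28,-13,0,0,0,-0.447],[-28,-13,0,0,0,-0.447],[-28,-13,0,0,0,-0.447]]'
python3 - <<'E'
from h import *
st=manip.read_state();p,d=manip.camera("wrist");cv2.imwrite("pics/w1.png",p[:,:,::-1]);print(st)
E
```

```text
clock: 0.6
eef_pos: [402.5, 315.9, 255.7]
eef_rot: [-3.141, -0.0, 2.695]
wrist_force: [0.6, 0.2, 0.2]
finger_gap: 57.2
finger_force: 0.0
clock: 1.1
eef_pos: [566.7, 137.4, 255.2]
eef_rot: [-3.141, -0.0, 2.695]
wrist_force: [0.8, 1.0, 0.3]
finger_gap: 50.3
finger_force: 0.0
clock: 1.6
eef_pos: [585.2, 115.5, 255.3]
eef_rot: [-3.142, -0.0, 3.137]
wrist_force: [-0.6, -0.3, -0.8]
finger_gap: 50.1
finger_force: 0.0
{'clock': 1.6, 'joints': array([ 1.33443488e-01,  3.74669938e-01,  1.30682793e+00, -8.77724908e-06,
        1.46049682e+00, -1.43319960e+00]), 'qd': array([ 0.00527937, -0.00360968,  0.0015773 , -0.00036139,  0.00160803,
        0.00529545]), 'effort': array([-3.10851485e-01, -5.85363615e+01, -3.66168630e+01, -1.39915643e-02,
        7.53229461e-02, -4.78690993e-01]), 'eef_pos': array([585.21368595, 115.48574381, 255.25015117]), 'eef_rot': array([-3.14152887e+00, -3.97043998e-04,  3.13744037e+00]), 'wrist_force': array([-0.58087183, -0.33111182, -0.79815736]), 'moment': array([0.06152508, 0.01688721, 0.03060948]), 'finger_force': 0.0, 'finger_gap': 50.090037099690456}
```

View pics/w1.png

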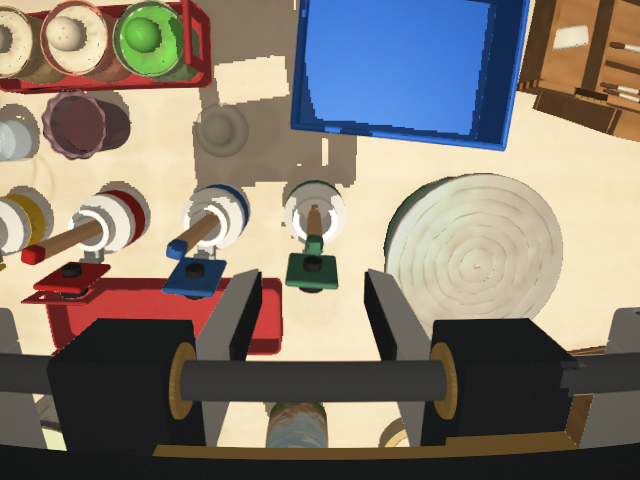

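```bash
python3 - <<'E'
from h import *
t=cv2.imread("pics/w1.png")
cv2.imwrite("pics/w1c.png",cv2.resize(t[175:300,155:355],None,fx=4,fy=4,interpolation=cv2.INTER_CUBIC))
C=cam("wrist",manip.read_state())
print(plane(C,(314,243),166),plane(C,(314,212),80),plane(C,(177,251),166))
E
```

```text
[588.67738588 117.0610682  166.        ] [582.89419958 117.37073892  80.        ] [594.36239791  17.78090067 166.        ]
```

View pics/w1c.png

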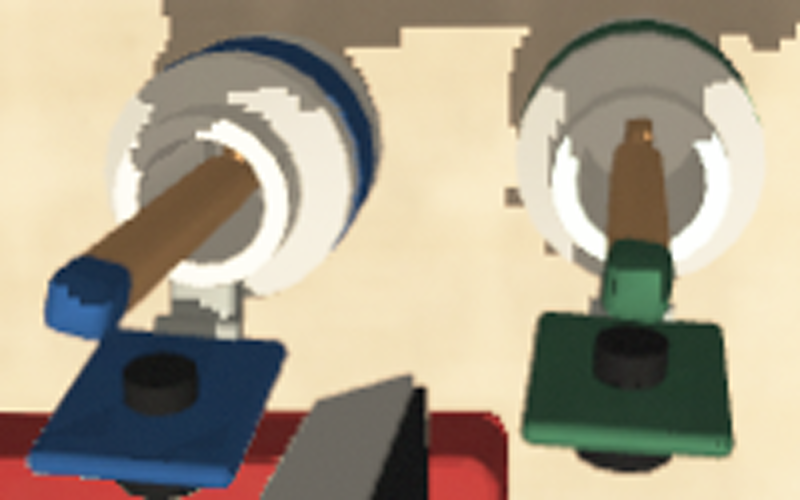

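Green top at (589,117,166) agrees across views and its faces are nearly square to the tool. Grasp and lift.

```bash
python3 nudge.py '[[-3,1.5,30,0,0,0],[-3,1.5,65,0,0,0],[-3,1.5,100,0,0,0],[-3,1.5,131,0,0,0],[-3,1.5,131,0,0,0]]' 50 30
python3 nudge.py '[[0,0,0,0,0,0],[0,0,0,0,0,0],[0,0,0,0,0,0],[0,0,0,0,0,0],[0,0,0,0,0,0]]' 0 35
python3 nudge.py '[[0,0,-10,0,0,0],[0,0,-30,0,0,0],[0,0,-60,0,0,0],[0,0,-90,0,0,0],[0,0,-120,0,0,0]]'
python3 - <<'E'
from h import *
p,d=manip.camera("top");cv2.imwrite("pics/t2.png",p[:,:,::-1])
p,d=manip.camera("scene");cv2.imwrite("pics/s2.png",p[:,:,::-1])
E
```

```text
clock: 2.15
eef_pos: [586.3, 116.8, 120.6]
eef_rot: [-3.141, -0.007, 3.139]
wrist_force: [0.7, 0.2, -0.4]
finger_gap: 49.9
finger_force: 0.0
clock: 2.65
eef_pos: [588.5, 116.9, 125.1]
eef_rot: [3.141, 0.001, -3.142]
wrist_force: [-0.0, -2.0, 1.3]
finger_gap: 13.5
finger_force: 3.1
clock: 3.15
eef_pos: [588.2, 116.9, 246.6]
eef_rot: [3.142, 0.001, -3.141]
wrist_force: [-0.1, 0.9, 0.5]
finger_gap: 12.3
finger_force: 35.0
```

View pics/s2.png

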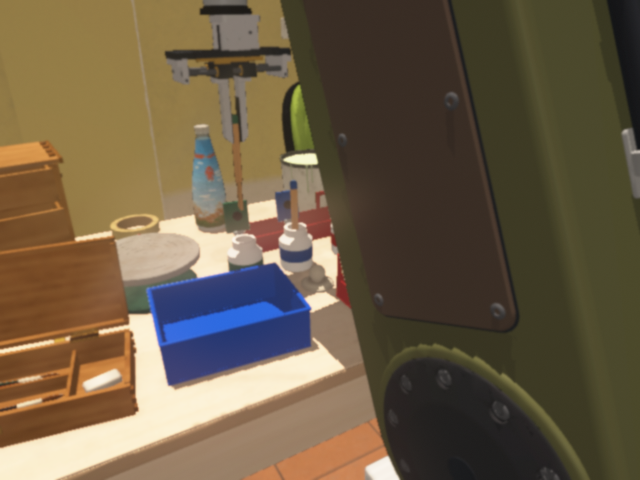

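```bash
python3 nudge.py '[[36,8,0,0,0,0.15],[72,16,0,0,0,0.3],[108,24,0,0,0,0.45],[144,32,0,0,0,0.6],[178,40,0,0,0,0.75]]'
python3 nudge.py '[[0,0,0,0,0,0.15],[0,0,0,0,0,0.3],[0,0,0,0,0,0.45],[0,0,0,0,0,0.6],[0,0,0,0,0,0.75]]'
python3 nudge.py '[[0,0,0,0,0,0.071],[0,0,0,0,0,0.071]]'
python3 nudge.py '[[0,0,0,0,0.15,0],[0,0,0,0,0.3,0],[0,0,0,0,0.45,0],[0,0,0,0,0.6,0],[0,0,0,0,0.75,0]]'
python3 nudge.py '[[0,0,0,0,0.15,0],[0,0,0,0,0.15,0],[0,0,0,0,0.15,0]]'
cat > basin.py <<'E'
from h import *
import sys
p,d=manip.camera("top");T=cam("top")
cv2.imwrite(sys.argv[1],p[:,:,::-1])
hsv=cv2.cvtColor(p,cv2.COLOR_RGB2HSV);m=cv2.inRange(hsv,(104,130,50),(125,255,255));m[:225]=0;m[:,300:]=0
c=max(cv2.findContours(m,0,2)[0],key=cv2.contourArea)
b=cv2.boxPoints(cv2.minAreaRect(c));P=np.array([plane(T,q,65) for q in b])
print("basin area px",cv2.contourArea(c),"\n",P.round(),"centre",P.mean(0).round(1))
E
python3 basin.py pics/t3.png; python3 -c "
from h import *
print(manip.read_state())"
```

```text
clock: 3.75
eef_pos: [408.6, 157.0, 244.3]
eef_rot: [-3.141, -0.0, 2.385]
wrist_force: [0.2, 1.5, 0.8]
finger_gap: 12.5
finger_force: 35.0
clock: 4.25
eef_pos: [410.1, 156.8, 244.4]
eef_rot: [-3.141, 0.0, 1.636]
wrist_force: [0.6, -0.1, -0.3]
finger_gap: 12.4
finger_force: 35.0
clock: 4.45
eef_pos: [410.1, 156.8, 244.4]
eef_rot: [-3.141, 0.0, 1.57]
wrist_force: [0.0, 0.6, 0.3]
finger_gap: 12.6
finger_force: 35.0
clock: 4.95
eef_pos: [410.7, 156.6, 245.4]
eef_rot: [3.134, -0.756, 1.576]
wrist_force: [-0.7, -0.2, -1.1]
finger_gap: 12.0
finger_force: 35.0
clock: 5.25
eef_pos: [410.5, 156.4, 244.2]
eef_rot: [3.142, -0.896, 1.571]
wrist_force: [-0.5, -0.2, -0.2]
finger_gap: 12.9
finger_force: 35.0
basin area px 1766.0 
 [[373. 311.  65.]
 [500. 299.  65.]
 [474. 114.  65.]
 [349. 130.  65.]] centre [424.1 213.7  65. ]
{'clock': 5.3, 'joints': array([-0.22038614,  0.06349647,  1.95556744,  0.87462694,  1.45361739,
       -0.48487839]), 'qd': array([ 0.01840864, -0.01295753, -0.00632238,  0.00846535,  0.00352334,
       -0.00266209]), 'effort': array([ -1.22199923, -34.22349572, -30.88555813,   1.98298372,
         1.0600213 ,  -0.1018404 ]), 'eef_pos': array([410.51445279, 156.88891202, 244.69049914]), 'eef_rot': array([ 3.13956607, -0.89613635,  1.5733324 ]), 'wrist_force': array([-0.73190216,  0.67516355,  0.8976358 ]), 'moment': array([-0.4593803 ,  0.04780019,  0.00752698]), 'finger_force': 34.999129017814994, 'finger_gap': 12.332986996921692}
```

View pics/t3.png

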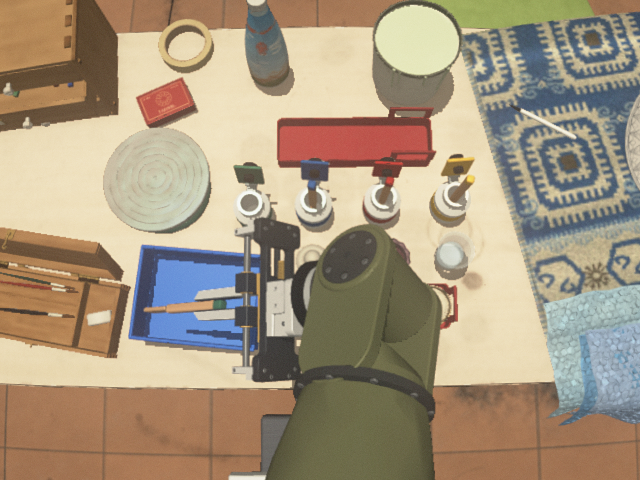

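Basin in place, stirrer aimed along its long axis. Lower and release.

```bash
python3 nudge.py '[[-20,0,24.4,0,0,0],[-40,0,48.8,0,0,0],[-60,0,73.2,0,0,0],[-80,0,97.6,0,0,0],[-100,0,122,0,0,0]]'
python3 nudge.py '[[0,0,0,0,0,0],[0,0,0,0,0,0],[0,0,0,0,0,0],[0,0,0,0,0,0]]' 45
python3 nudge.py '[[0,0,0,0,0,0],[0,0,0,0,0,0],[0,0,0,0,0,0]]'
python3 nudge.py '[[20,0,-24.4,0,0,0],[40,0,-48.8,0,0,0],[60,0,-73.2,0,0,0],[80,0,-97.6,0,0,0],[100,0,-122,0,0,0]]'
python3 nudge.py '[[0,0,0,0,-0.15,0],[0,0,0,0,-0.3,0],[0,0,0,0,-0.45,0],[0,0,0,0,-0.6,0],[0,0,0,0,-0.75,0]]' 0
python3 nudge.py '[[0,0,0,0,-0.15,0],[0,0,0,0,-0.15,0]]'
python3 nudge.py '[[0,0,0,0,0,-0.15],[0,0,0,0,0,-0.3],[0,0,0,0,0,-0.45],[0,0,0,0,0,-0.6],[0,0,0,0,0,-0.75]]'
python3 nudge.py '[[0,0,0,0,0,-0.15],[0,0,0,0,0,-0.3],[0,0,0,0,0,-0.45],[0,0,0,0,0,-0.6],[0,0,0,0,0,-0.75]]'
python3 nudge.py '[[0,0,0,0,0,-0.071],[0,0,0,0,0,-0.071],[0,0,0,0,0,-0.071]]'
python3 - <<'E'
from h import *
for n in ("top","scene"):
    p,d=manip.camera(n);cv2.imwrite("pics/%s4.png"%n,p[:,:,::-1])
a=cv2.imread("pics/top4.png")[150:370,90:350];b=cv2.imread("pics/scene4.png")[150:370,120:380]
cv2.imwrite("pics/m4.png",cv2.resize(np.hstack([a,b]),None,fx=1.53,fy=1.53,interpolation=cv2.INTER_CUBIC))
E
```

```text
clock: 5.8
eef_pos: [410.6, 191.2, 89.8]
eef_rot: [3.137, -0.897, 1.578]
wrist_force: [0.5, 0.1, -1.0]
finger_gap: 12.1
finger_force: 35.0
clock: 6.2
eef_pos: [411.0, 190.1, 91.7]
eef_rot: [3.137, -0.899, 1.575]
wrist_force: [0.1, 0.2, -0.3]
finger_gap: 41.1
finger_force: 0.0
clock: 6.5
eef_pos: [410.4, 190.2, 90.5]
eef_rot: [3.141, -0.9, 1.571]
wrist_force: [-0.1, -0.6, -0.1]
finger_gap: 44.9
finger_force: 0.0
clock: 7.0
eef_pos: [410.0, 156.5, 245.8]
eef_rot: [-3.141, -0.9, 1.571]
wrist_force: [-0.4, 0.5, 0.2]
finger_gap: 45.1
finger_force: 0.0
clock: 7.5
eef_pos: [410.8, 156.7, 245.6]
eef_rot: [3.138, -0.144, 1.57]
wrist_force: [-0.0, 0.0, -0.7]
finger_gap: 8.5
finger_force: 0.0
clock: 7.7
eef_pos: [410.1, 158.6, 244.7]
eef_rot: [3.141, 0.004, 1.575]
wrist_force: [0.7, 0.5, -0.1]
finger_gap: 0.8
finger_force: 0.0
clock: 8.2
eef_pos: [410.2, 156.5, 244.2]
eef_rot: [3.141, -0.003, 2.326]
wrist_force: [-0.5, -0.6, 0.1]
finger_gap: 0.5
finger_force: 0.0
clock: 8.7
eef_pos: [410.2, 156.5, 244.2]
eef_rot: [3.139, -0.001, 3.076]
wrist_force: [0.2, 1.5, 0.2]
finger_gap: 0.6
finger_force: 0.0
clock: 9.0
eef_pos: [410.3, 156.6, 244.3]
eef_rot: [3.14, -0.0, 3.139]
wrist_force: [0.1, 1.1, -0.3]
finger_gap: 0.4
finger_force: 0.0
```

View pics/m4.png

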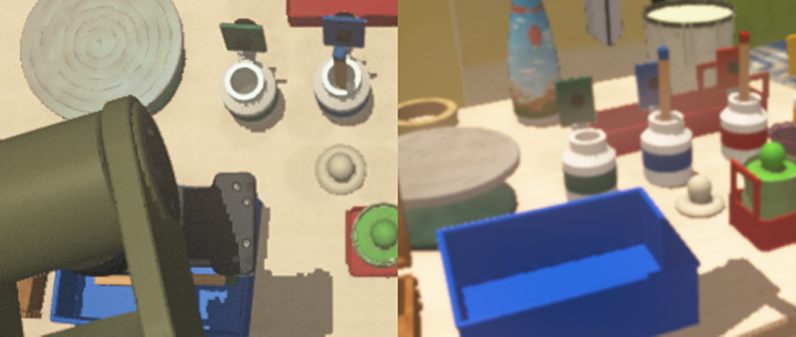

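```bash
python3 - <<'E'
from h import *
T,S=cam("top"),cam("scene")
t=lambda u,v:ray(T,(225+u/3,145+v/3)); s=lambda u,v:ray(S,(215+u/3.3,150+v/3.3))
for n,a,b in(("gL",(28,62),(27,178)),("gR",(117,68),(107,168)),("bL",(230,48),(200,141)),("bR",(312,52),(248,134)),("yL",(668,43),(527,78)),("yR",(747,38),(578,69))):
    print(n,tri(t(*a),s(*b)))
print("blue top check",plane(T,(225+261/3,145+117/3),168))
E
```

```text
gL (array([632.47189143, 134.02180697, 135.23139448]), np.float64(0.16952989760757295))
gR (array([629.53574096,  88.93912011, 133.22467641]), np.float64(1.5275970849911606))
bL (array([638.21588071,  30.02808156, 135.93010284]), np.float64(0.1621179508911198))
bR (array([639.76981984,  -7.09025937, 132.39341919]), np.float64(11.122193572718343))
yL (array([ 638.75353832, -195.77529358,  137.46637092]), np.float64(0.8234990410364932))
yR (array([ 641.94903539, -238.01872982,  136.06884968]), np.float64(1.0297274213070369))
blue top check [591.31492424  13.83200012 168.        ]
```

```bash
python3 nudge.py '[[-50,-9,0,0,0,0],[-100,-18,0,0,0,0],[-150,-27,0,0,0,0],[-200,-36,0,0,0,0],[-249,-45,0,0,0,0]]'
python3 nudge.py '[[0,0,30,0,0,0],[0,0,60,0,0,0],[0,0,90,0,0,0],[0,0,116,0,0,0],[0,0,116,0,0,0]]'
python3 nudge.py '[[12,0,0,0,0,0],[24,0,0,0,0,0],[36,0,0,0,0,0],[48,0,0,0,0,0],[60,0,0,0,0,0]]'
python3 nudge.py '[[10,0,6,0,0,0],[22,0,16,0,0,0],[33,0,24,0,0,0],[37,0,31,0,0,0],[37,0,34,0,0,0]]'
python3 -c "
from h import *
p,d=manip.camera('top');cv2.imwrite('pics/t5.png',cv2.resize(p[100:250,170:370,::-1],None,fx=3.5,fy=3.5,interpolation=cv2.INTER_CUBIC))"
```

```text
clock: 9.6
eef_pos: [658.1, 111.9, 244.1]
eef_rot: [3.141, -0.0, 3.14]
wrist_force: [0.5, 1.2, 1.1]
finger_gap: 0.4
finger_force: 0.0
clock: 10.1
eef_pos: [654.7, 112.2, 124.4]
eef_rot: [-3.141, -0.007, 3.141]
wrist_force: [-0.1, -0.4, -0.4]
finger_gap: 0.3
finger_force: 0.0
clock: 10.6
eef_pos: [596.6, 112.5, 130.4]
eef_rot: [3.141, 0.002, 3.141]
wrist_force: [1.1, 0.5, 1.2]
finger_gap: 0.1
finger_force: 0.3
clock: 11.1
eef_pos: [559.5, 112.5, 95.1]
eef_rot: [3.141, 0.001, 3.141]
wrist_force: [-0.6, -0.1, 1.1]
finger_gap: 0.2
finger_force: 0.5
```

View pics/t5.png

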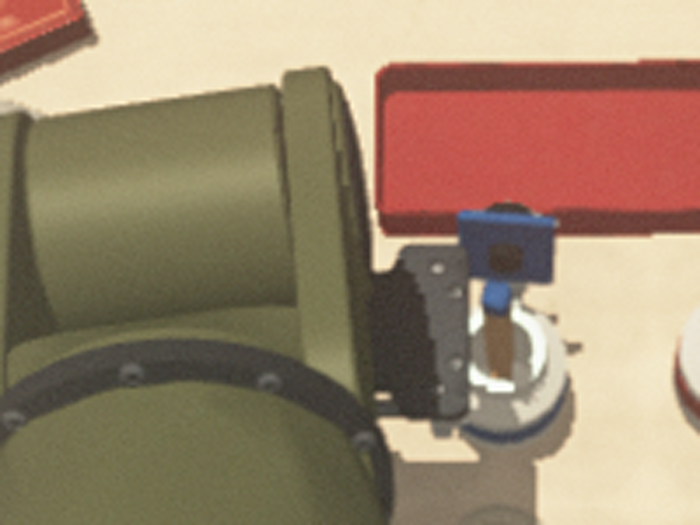

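```bash
python3 nudge.py '[[0,0,-15,0,0,0],[0,0,-30,0,0,0],[-12,2,-30,0,0,0],[-25,4,-30,0,0,0],[-25,4,-30,0,0,0]]'
python3 nudge.py '[[0,0,8,0,0,0],[0,0,16,0,0,0],[0,0,22,0,0,0],[0,0,26,0,0,0],[0,0,29,0,0,0]]'
python3 nudge.py '[[0,0,2,0,0,0],[0,0,4,0,0,0],[0,0,5,0,0,0],[0,0,5,0,0,0]]'
```

```text
clock: 11.65
eef_pos: [585.7, 116.5, 124.8]
eef_rot: [3.141, 0.001, 3.141]
wrist_force: [-0.1, 0.2, -0.4]
finger_gap: 0.7
finger_force: 0.0
clock: 12.15
eef_pos: [583.9, 116.4, 95.2]
eef_rot: [-3.141, -0.001, -3.141]
wrist_force: [-4.2, -0.4, 6.7]
finger_gap: 0.4
finger_force: 3.1
clock: 12.55
eef_pos: [584.1, 116.5, 93.2]
eef_rot: [3.142, 0.001, -3.141]
wrist_force: [-18.4, -2.7, 30.5]
finger_gap: 0.3
finger_force: 15.4
```

```bash
python3 nudge.py '[[0,0,-40,0,0,0],[0,0,-80,0,0,0],[0,0,-120,0,0,0],[0,0,-160,0,0,0],[-8,-35,-160,0,0,0]]'
python3 nudge.py '[[0,-35,0,0,0,0],[0,-67,0,0,0,0],[0,-67,0,0,0,0],[0,-67,0,0,0,0]]' 50
python3 - <<'E'
from h import *
st=manip.read_state();p,d=manip.camera("wrist");cv2.imwrite("pics/w6.png",p[:,:,::-1])
np.savez("w6.npz",p=p,d=d);print(st["eef_pos"])
hsv=cv2.cvtColor(p,cv2.COLOR_RGB2HSV);print(proj(cam("wrist",st),[[592,15,166],[591,14,80],[585,116.5,94]]))
E
```

```text
clock: 13.05
eef_pos: [593.4, 83.8, 256.4]
eef_rot: [3.14, 0.009, -3.138]
wrist_force: [0.2, -1.2, -0.7]
finger_gap: 0.4
finger_force: 0.0
clock: 13.45
eef_pos: [592.3, 14.2, 250.2]
eef_rot: [3.141, -0.0, 3.141]
wrist_force: [-0.7, 0.7, 0.0]
finger_gap: 29.0
finger_force: 0.0
[592.28970476  14.18230607 250.24201738]
[[313.02988619 239.74083818]
 [311.82046731 214.14947805]
 [428.4211707  210.60185236]]
```

View pics/w6.png

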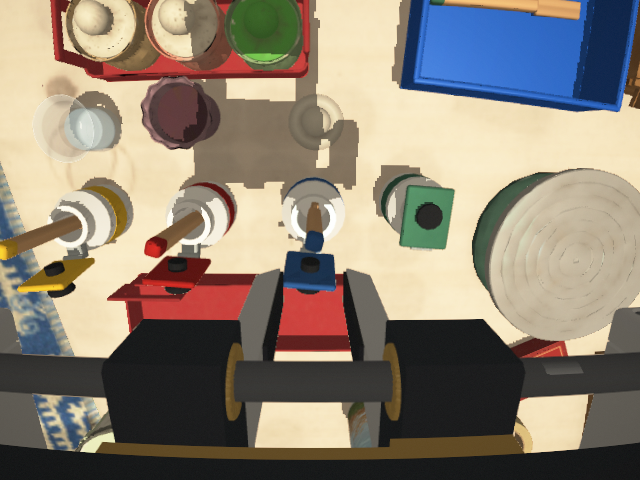

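Green lid is shut and its stirrer lies in the basin; blue's top is at (314,240), where predicted. Now blue.

```bash
python3 nudge.py '[[0,1,20,0,0,0],[0,1,55,0,0,0],[0,1,90,0,0,0],[0,1,125,0,0,0],[0,1,125,0,0,0]]' 50 35
python3 nudge.py '[[0,0,0,0,0,0],[0,0,0,0,0,0],[0,0,0,0,0,0],[0,0,0,0,0,0],[0,0,0,0,0,0]]' 0 35
python3 nudge.py '[[0,0,0,0,0,0],[0,0,-20,0,0,0],[0,0,-50,0,0,0],[0,0,-85,0,0,0],[0,0,-120,0,0,0]]'
python3 nudge.py '[[40,25,0,0,0,0],[80,50,0,0,0,0],[120,75,0,0,0,0],[145,105,0,0,0,0],[150,143,0,0,0,0]]'
python3 nudge.py '[[0,0,0,0,0,0.15],[0,0,0,0,0,0.3],[0,0,0,0,0,0.45],[0,0,0,0,0,0.6],[0,0,0,0,0,0.75]]'
python3 nudge.py '[[0,0,0,0,0,0.15],[0,0,0,0,0,0.3],[0,0,0,0,0,0.45],[0,0,0,0,0,0.6],[0,0,0,0,0,0.75]]'
python3 nudge.py '[[0,0,0,0,0,0.071],[0,0,0,0,0,0.071]]'
python3 nudge.py '[[0,0,0,0,0.15,0],[0,0,0,0,0.3,0],[0,0,0,0,0.45,0],[0,0,0,0,0.6,0],[0,0,0,0,0.75,0]]'
python3 nudge.py '[[0,0,0,0,0.15,0],[0,0,0,0,0.15,0],[0,0,0,0,0.15,0]]'
python3 basin.py pics/t7.png
```

```text
clock: 14.0
eef_pos: [590.2, 16.7, 121.1]
eef_rot: [3.141, -0.008, -3.14]
wrist_force: [-0.2, -0.1, -0.2]
finger_gap: 49.8
finger_force: 0.0
clock: 14.5
eef_pos: [592.6, 15.4, 126.2]
eef_rot: [-3.142, 0.001, -3.141]
wrist_force: [-0.9, 0.3, 4.2]
finger_gap: 13.8
finger_force: 28.8
clock: 15.0
eef_pos: [592.1, 15.4, 246.7]
eef_rot: [3.142, -0.001, -3.141]
wrist_force: [-0.4, -0.8, 0.6]
finger_gap: 13.2
finger_force: 35.0
clock: 15.5
eef_pos: [440.4, 158.9, 246.2]
eef_rot: [3.141, 0.001, 3.141]
wrist_force: [0.4, -0.3, -0.0]
finger_gap: 13.3
finger_force: 35.0
clock: 16.0
eef_pos: [442.3, 158.4, 245.5]
eef_rot: [-3.142, -0.0, 2.386]
wrist_force: [0.1, 0.1, -0.2]
finger_gap: 13.1
finger_force: 35.0
clock: 16.5
eef_pos: [442.3, 158.4, 245.5]
eef_rot: [-3.142, 0.0, 1.636]
wrist_force: [0.1, -0.3, -0.4]
finger_gap: 13.1
finger_force: 35.0
clock: 16.7
eef_pos: [442.3, 158.4, 245.5]
eef_rot: [-3.142, 0.0, 1.57]
wrist_force: [0.2, 0.1, 0.3]
finger_gap: 13.3
finger_force: 35.0
clock: 17.2
eef_pos: [442.8, 158.1, 246.4]
eef_rot: [3.134, -0.756, 1.576]
wrist_force: [-0.4, 0.5, -0.5]
finger_gap: 13.0
finger_force: 35.0
clock: 17.5
eef_pos: [442.5, 158.0, 245.2]
eef_rot: [3.141, -0.896, 1.571]
wrist_force: [0.1, 0.5, 0.1]
finger_gap: 13.1
finger_force: 35.0
basin area px 4302.0 
 [[339. 320.  65.]
 [462. 308.  65.]
 [434. 103.  65.]
 [314. 119.  65.]] centre [387.  212.5  65. ]
```

View pics/t7.png

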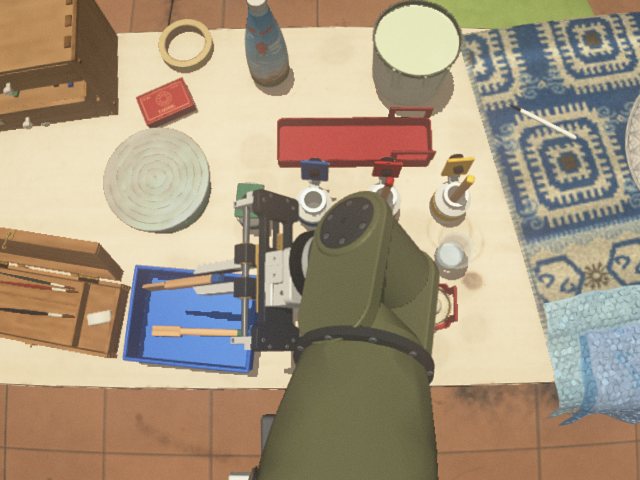

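The basin has been knocked about 35 mm towards the robot (corners now ≈(136,265), (124,360), (252,374)); the green stirrer is still in it. I adjust the drop point by that.

```bash
python3 nudge.py '[[-20,-3,24.4,0,0,0],[-40,-6,48.8,0,0,0],[-60,-9,73.2,0,0,0],[-80,-12,97.6,0,0,0],[-100,-14,122,0,0,0]]'
python3 nudge.py '[[0,0,0,0,0,0],[0,0,0,0,0,0],[0,0,0,0,0,0],[0,0,0,0,0,0],[0,0,0,0,0,0]]' 45
python3 nudge.py '[[20,0,-24.4,0,0,0],[40,0,-48.8,0,0,0],[60,0,-73.2,0,0,0],[80,0,-97.6,0,0,0],[100,0,-122,0,0,0]]'
python3 nudge.py '[[0,0,0,0,-0.15,0],[0,0,0,0,-0.3,0],[0,0,0,0,-0.45,0],[0,0,0,0,-0.6,0],[0,0,0,0,-0.75,0]]' 0
python3 nudge.py '[[0,0,0,0,-0.15,0],[0,0,0,0,-0.15,0]]'
python3 nudge.py '[[0,0,0,0,0,-0.15],[0,0,0,0,0,-0.3],[0,0,0,0,0,-0.45],[0,0,0,0,0,-0.6],[0,0,0,0,0,-0.75]]'
python3 nudge.py '[[0,0,0,0,0,-0.15],[0,0,0,0,0,-0.3],[0,0,0,0,0,-0.45],[0,0,0,0,0,-0.6],[0,0,0,0,0,-0.75]]'
python3 nudge.py '[[0,0,0,0,0,-0.071],[0,0,0,0,0,-0.071],[0,0,0,0,0,-0.071]]' | sed -n 2,3p
```

```text
clock: 18.05
eef_pos: [428.5, 192.8, 90.9]
eef_rot: [3.137, -0.897, 1.578]
wrist_force: [0.2, 0.5, -0.0]
finger_gap: 13.5
finger_force: 35.0
clock: 18.55
eef_pos: [428.8, 191.6, 92.2]
eef_rot: [3.139, -0.9, 1.573]
wrist_force: [-0.2, -0.4, 0.3]
finger_gap: 44.7
finger_force: 0.0
clock: 19.05
eef_pos: [428.1, 158.0, 247.2]
eef_rot: [3.14, -0.899, 1.571]
wrist_force: [0.6, 0.1, -0.5]
finger_gap: 44.8
finger_force: 0.0
clock: 19.55
eef_pos: [428.9, 158.0, 247.1]
eef_rot: [3.137, -0.144, 1.57]
wrist_force: [-0.3, -0.8, -0.0]
finger_gap: 8.2
finger_force: 0.0
clock: 19.75
eef_pos: [428.2, 160.0, 246.2]
eef_rot: [3.14, 0.004, 1.574]
wrist_force: [0.3, -0.7, 0.4]
finger_gap: 0.3
finger_force: 0.0
clock: 20.25
eef_pos: [428.2, 158.0, 245.6]
eef_rot: [3.14, -0.002, 2.326]
wrist_force: [-0.3, -0.2, -0.1]
finger_gap: 0.7
finger_force: 0.0
clock: 20.75
eef_pos: [428.3, 158.0, 245.6]
eef_rot: [3.139, -0.0, 3.076]
wrist_force: [-0.4, -0.4, 0.2]
finger_gap: 0.6
finger_force: 0.0
eef_pos: [428.3, 158.1, 245.6]
eef_rot: [3.14, 0.0, 3.139]
```

```bash
python3 nudge.py '[[-42,-26,0,0,0,0],[-84,-52,0,0,0,0],[-126,-78,0,0,0,0],[-168,-104,0,0,0,0],[-210,-130,0,0,0,0]]'
python3 nudge.py '[[-31,-16,0,0,0,0],[-31,-16,40,0,0,0],[-31,-16,80,0,0,0],[-31,-16,117,0,0,0],[-31,-16,117,0,0,0]]'
python3 nudge.py '[[12,0,0,0,0,0],[26,0,0,0,0,0],[39,0,0,0,0,0],[51,0,0,0,0,0],[63,0,0,0,0,0]]'
python3 nudge.py '[[10,0,6,0,0,0],[22,0,16,0,0,0],[33,0,24,0,0,0],[38,0,31,0,0,0],[38,0,34,0,0,0]]'
python3 nudge.py '[[0,0,-15,0,0,0],[0,0,-30,0,0,0],[-12,1,-30,0,0,0],[-24,2,-30,0,0,0],[-24,2,-30,0,0,0]]'
```

```text
clock: 21.55
eef_pos: [639.8, 26.9, 245.3]
eef_rot: [3.141, 0.0, 3.139]
wrist_force: [0.2, 0.5, 0.7]
finger_gap: 0.6
finger_force: 0.0
clock: 22.05
eef_pos: [667.0, 12.2, 123.0]
eef_rot: [3.141, -0.009, 3.139]
wrist_force: [0.2, -0.2, -0.5]
finger_gap: 0.7
finger_force: 0.0
clock: 22.55
eef_pos: [606.9, 12.4, 131.2]
eef_rot: [3.141, 0.004, 3.14]
wrist_force: [0.2, 0.2, 0.2]
finger_gap: 0.4
finger_force: 0.5
clock: 23.05
eef_pos: [568.6, 12.4, 95.5]
eef_rot: [3.141, 0.001, 3.141]
wrist_force: [-0.5, -0.2, 0.3]
finger_gap: 0.8
finger_force: 0.5
clock: 23.55
eef_pos: [593.7, 14.5, 125.1]
eef_rot: [3.141, 0.001, 3.141]
wrist_force: [0.5, 0.1, -0.7]
finger_gap: 0.6
finger_force: 0.0
```

```bash
python3 nudge.py '[[2,0,8,0,0,0],[2,0,16,0,0,0],[2,0,22,0,0,0],[2,0,26,0,0,0],[2,0,29,0,0,0]]'
python3 nudge.py '[[0,0,2,0,0,0],[0,0,4,0,0,0],[0,0,5,0,0,0],[0,0,5,0,0,0]]'
python3 nudge.py '[[0,0,-40,0,0,0],[0,0,-80,0,0,0],[0,0,-120,0,0,0],[0,0,-160,0,0,0],[0,-35,-160,0,0,0]]'
python3 nudge.py '[[-2,-50,0,0,0,0],[-4,-100,0,0,0,0],[-6,-150,0,0,0,0],[-8,-200,0,0,0,0],[-8,-200,0,0,0,0]]' 45
python3 - <<'E'
from h import *
st=manip.read_state();p,d=manip.camera("wrist");cv2.imwrite("pics/w8.png",p[:,:,::-1])
print(st["eef_pos"])
print(proj(cam("wrist",st),[[599.3,-221,166],[600,-221,80]]))
E
```

```text
clock: 24.05
eef_pos: [589.9, 14.5, 95.2]
eef_rot: [3.142, -0.001, -3.141]
wrist_force: [-5.1, 1.3, 6.6]
finger_gap: 0.1
finger_force: 3.1
clock: 24.45
eef_pos: [590.1, 14.4, 93.2]
eef_rot: [-3.141, 0.0, -3.141]
wrist_force: [-18.2, 0.6, 32.6]
finger_gap: 0.5
finger_force: 16.1
clock: 24.95
eef_pos: [591.9, -18.5, 256.1]
eef_rot: [-3.141, 0.009, -3.138]
wrist_force: [0.4, -1.1, -0.8]
finger_gap: 0.6
finger_force: 0.0
clock: 25.45
eef_pos: [597.5, -225.9, 249.2]
eef_rot: [-3.141, -0.001, 3.136]
wrist_force: [-0.6, 0.4, 0.7]
finger_gap: 36.8
finger_force: 0.0
[ 597.50959307 -225.90034926  249.21699031]
[[318.95632442 243.08550192]
 [317.5058472  218.59723976]]
```

View pics/w8.png

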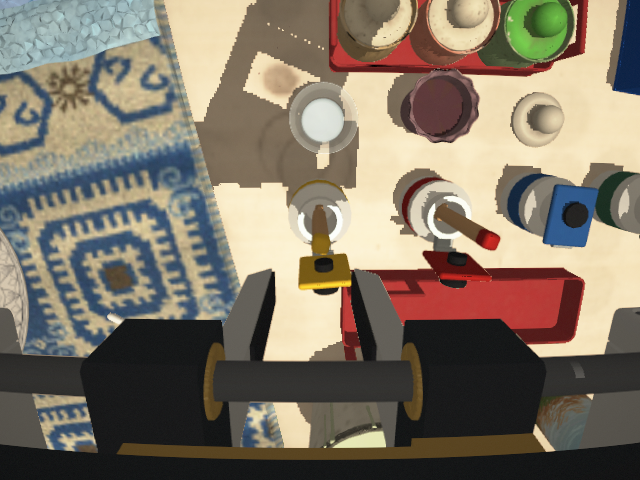

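```bash
python3 nudge.py '[[-3,5,20,0,0,0],[-3,5,55,0,0,0],[-3,5,90,0,0,0],[-3,5,124,0,0,0],[-3,5,124,0,0,0]]' 50 35
python3 nudge.py '[[0,0,0,0,0,0],[0,0,0,0,0,0],[0,0,0,0,0,0],[0,0,0,0,0,0],[0,0,0,0,0,0]]' 0 35
python3 nudge.py '[[0,0,0,0,0,0],[0,0,-30,0,0,0],[0,0,-70,0,0,0],[0,0,-110,0,0,0],[0,0,-150,0,0,0]]'
python3 nudge.py '[[48,0,0,0,0,0],[96,0,0,0,0,0],[142,10,0,0,0,0],[150,55,0,0,0,0],[150,100,0,0,0,0]]'
python3 nudge.py '[[0,48,0,0,0,0],[0,96,0,0,0,0],[0,144,0,0,0,0],[0,192,0,0,0,0],[0,240,0,0,0,0]]'
python3 nudge.py '[[0,20,10,0,0,0],[0,40,29,0,0,0],[0,40,29,0,0,0]]'
python3 nudge.py '[[0,0,0,0,0,0.15],[0,0,0,0,0,0.3],[0,0,0,0,0,0.45],[0,0,0,0,0,0.6],[0,0,0,0,0,0.75]]'
python3 nudge.py '[[0,0,0,0,0,0.15],[0,0,0,0,0,0.3],[0,0,0,0,0,0.45],[0,0,0,0,0,0.6],[0,0,0,0,0,0.75]]'
python3 nudge.py '[[0,0,0,0,0,0.071],[0,0,0,0,0,0.071]]'
python3 nudge.py '[[0,0,0,0,0.15,0],[0,0,0,0,0.3,0],[0,0,0,0,0.45,0],[0,0,0,0,0.6,0],[0,0,0,0,0.75,0]]'
python3 nudge.py '[[0,0,0,0,0.15,0],[0,0,0,0,0.15,0],[0,0,0,0,0.15,0]]'
python3 basin.py pics/t9.png
```

```text
clock: 26.0
eef_pos: [599.6, -213.6, 121.8]
eef_rot: [3.138, -0.007, -3.14]
wrist_force: [-0.3, 0.1, 0.2]
finger_gap: 49.6
finger_force: 0.0
clock: 26.5
eef_pos: [601.6, -215.6, 127.2]
eef_rot: [-3.141, 0.001, -3.141]
wrist_force: [0.5, 0.3, 0.0]
finger_gap: 13.6
finger_force: 0.5
clock: 27.0
eef_pos: [601.1, -215.4, 278.1]
eef_rot: [3.142, -0.0, -3.141]
wrist_force: [-0.1, 0.2, -0.4]
finger_gap: 11.6
finger_force: 35.0
clock: 27.5
eef_pos: [449.8, -115.2, 277.0]
eef_rot: [-3.141, 0.001, 3.138]
wrist_force: [1.1, 0.0, 0.2]
finger_gap: 12.0
finger_force: 35.0
clock: 28.0
eef_pos: [450.9, 126.4, 276.7]
eef_rot: [3.142, 0.001, -3.141]
wrist_force: [0.7, 0.4, -0.9]
finger_gap: 12.0
finger_force: 35.0
clock: 28.3
eef_pos: [450.3, 165.9, 245.5]
eef_rot: [-3.141, -0.003, -3.139]
wrist_force: [0.6, 0.2, -0.8]
finger_gap: 12.3
finger_force: 35.0
clock: 28.8
eef_pos: [451.6, 163.6, 248.3]
eef_rot: [3.141, 0.0, 2.385]
wrist_force: [-0.3, 0.7, -0.3]
finger_gap: 11.9
finger_force: 35.0
clock: 29.3
eef_pos: [451.6, 163.6, 248.3]
eef_rot: [3.141, -0.0, 1.635]
wrist_force: [1.2, 0.3, -0.6]
finger_gap: 11.8
finger_force: 35.0
clock: 29.5
eef_pos: [451.6, 163.7, 248.2]
eef_rot: [3.141, -0.0, 1.569]
wrist_force: [-0.9, 0.3, -0.8]
finger_gap: 11.8
finger_force: 35.0
clock: 30.0
eef_pos: [452.0, 163.6, 248.9]
eef_rot: [3.133, -0.756, 1.577]
wrist_force: [-0.0, -0.3, -0.3]
finger_gap: 11.3
finger_force: 35.0
clock: 30.3
eef_pos: [451.7, 163.6, 247.5]
eef_rot: [3.14, -0.897, 1.572]
wrist_force: [-0.1, -0.1, -0.4]
finger_gap: 11.8
finger_force: 35.0
basin area px 3700.0 
 [[339. 320.  65.]
 [462. 308.  65.]
 [434. 104.  65.]
 [314. 119.  65.]] centre [387.  212.6  65. ]
```

View pics/t9.png

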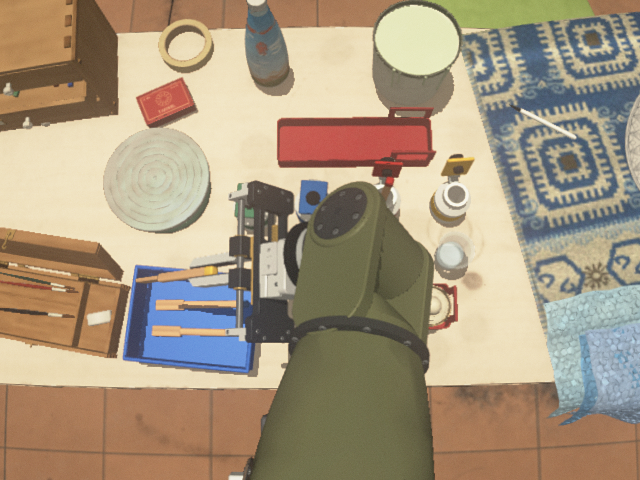

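Basin unchanged, with two stirrers lying inside (rows 305 and 332). Lower the yellow one.

```bash
python3 nudge.py '[[-22,-1,23,0,0,0],[-44,-2,46,0,0,0],[-66,-3,70,0,0,0],[-88,-4,93,0,0,0],[-107,-5,116,0,0,0]]'
python3 nudge.py '[[0,0,0,0,0,0],[0,0,0,0,0,0],[0,0,0,0,0,0],[0,0,0,0,0,0],[0,0,0,0,0,0]]' 45
python3 nudge.py '[[20,0,-24.4,0,0,0],[40,0,-48.8,0,0,0],[60,0,-73.2,0,0,0],[80,0,-97.6,0,0,0],[100,0,-122,0,0,0]]'
python3 nudge.py '[[0,0,0,0,-0.15,0],[0,0,0,0,-0.3,0],[0,0,0,0,-0.45,0],[0,0,0,0,-0.6,0],[0,0,0,0,-0.75,0]]' 0
python3 nudge.py '[[0,0,0,0,-0.15,0],[0,0,0,0,-0.15,0]]'
python3 nudge.py '[[0,0,0,0,0,-0.15],[0,0,0,0,0,-0.3],[0,0,0,0,0,-0.45],[0,0,0,0,0,-0.6],[0,0,0,0,0,-0.75]]' |tail -1
python3 nudge.py '[[0,0,0,0,0,-0.15],[0,0,0,0,0,-0.3],[0,0,0,0,0,-0.45],[0,0,0,0,0,-0.6],[0,0,0,0,0,-0.75]]' |tail -1
python3 nudge.py '[[0,0,0,0,0,-0.071],[0,0,0,0,0,-0.071],[0,0,0,0,0,-0.071]]'
```

```text
clock: 30.85
eef_pos: [446.6, 189.5, 91.1]
eef_rot: [3.137, -0.897, 1.578]
wrist_force: [0.8, 0.2, -0.8]
finger_gap: 11.8
finger_force: 35.0
clock: 31.35
eef_pos: [446.8, 188.6, 92.5]
eef_rot: [3.139, -0.9, 1.573]
wrist_force: [-0.1, 0.7, -0.0]
finger_gap: 44.6
finger_force: 0.0
clock: 31.85
eef_pos: [446.1, 155.0, 247.4]
eef_rot: [3.141, -0.899, 1.571]
wrist_force: [0.9, 1.1, -0.8]
finger_gap: 45.1
finger_force: 0.0
clock: 32.35
eef_pos: [446.8, 155.0, 247.4]
eef_rot: [3.137, -0.144, 1.57]
wrist_force: [0.4, -1.3, -0.9]
finger_gap: 8.5
finger_force: 0.0
clock: 32.55
eef_pos: [446.2, 157.0, 246.5]
eef_rot: [3.14, 0.004, 1.574]
wrist_force: [-0.1, 0.1, 0.2]
finger_gap: 0.2
finger_force: 0.0
finger_force: 0.0
finger_force: 0.0
clock: 33.85
eef_pos: [446.3, 155.0, 245.8]
eef_rot: [3.14, -0.0, 3.139]
wrist_force: [-0.4, 0.3, -0.9]
finger_gap: 0.1
finger_force: 0.0
```

```bash
python3 nudge.py '[[-25,-41,0,0,0,0],[-50,-82,0,0,0,0],[-75,-123,0,0,0,0],[-100,-164,0,0,0,0],[-125,-205,0,0,0,0]]'
python3 nudge.py '[[-25,-42,0,0,0,0],[-50,-84,0,0,0,0],[-75,-126,0,0,0,0],[-101,-167,0,0,0,0],[-101,-167,0,0,0,0]]'
python3 nudge.py '[[0,0,30,0,0,0],[0,0,60,0,0,0],[0,0,90,0,0,0],[0,0,117,0,0,0],[0,0,117,0,0,0]]'
python3 nudge.py '[[12,0,0,0,0,0],[25,0,0,0,0,0],[37,0,0,0,0,0],[49,0,0,0,0,0],[59,0,0,0,0,0]]'
python3 nudge.py '[[10,0,6,0,0,0],[22,0,16,0,0,0],[33,0,24,0,0,0],[38,0,31,0,0,0],[38,0,34,0,0,0]]'
python3 nudge.py '[[0,0,-15,0,0,0],[0,0,-30,0,0,0],[-12,-1,-30,0,0,0],[-24,-3,-30,0,0,0],[-24,-3,-30,0,0,0]]'
```

```text
clock: 34.35
eef_pos: [572.0, -51.6, 245.8]
eef_rot: [3.141, 0.001, 3.139]
wrist_force: [-0.3, 0.7, 1.0]
finger_gap: 0.6
finger_force: 0.0
clock: 34.85
eef_pos: [673.2, -221.6, 242.1]
eef_rot: [3.14, -0.003, 3.135]
wrist_force: [0.5, 0.1, -0.7]
finger_gap: 0.6
finger_force: 0.0
clock: 35.35
eef_pos: [670.6, -215.6, 124.8]
eef_rot: [3.139, -0.006, 3.14]
wrist_force: [-0.5, 0.1, -0.0]
finger_gap: 0.5
finger_force: 0.0
clock: 35.85
eef_pos: [613.5, -216.5, 131.0]
eef_rot: [-3.141, 0.003, 3.141]
wrist_force: [1.3, 0.4, -0.1]
finger_gap: 0.5
finger_force: 0.5
clock: 36.35
eef_pos: [575.3, -216.7, 95.5]
eef_rot: [-3.141, 0.001, 3.141]
wrist_force: [-0.6, -0.3, 1.4]
finger_gap: 0.6
finger_force: 0.5
clock: 36.85
eef_pos: [600.8, -219.7, 126.5]
eef_rot: [-3.141, 0.002, -3.141]
wrist_force: [0.4, 0.2, 0.8]
finger_gap: 0.6
finger_force: 0.0
```

Press, then retreat up and look.

```bash
python3 nudge.py '[[0,-1,8,0,0,0],[0,-1,16,0,0,0],[0,-1,22,0,0,0],[0,-1,27,0,0,0],[0,-1,30,0,0,0]]'
python3 nudge.py '[[0,0,2,0,0,0],[0,0,4,0,0,0],[0,0,5,0,0,0],[0,0,5,0,0,0]]'
python3 nudge.py '[[0,0,-40,0,0,0],[0,0,-80,0,0,0],[0,0,-120,0,0,0],[0,0,-160,0,0,0],[40,0,-170,0,0,0]]'
python3 nudge.py '[[48,0,0,0,0,0],[96,0,0,0,0,0],[144,0,0,0,0,0],[190,0,0,0,0,0],[190,-40,0,0,0,0]]'
python3 nudge.py '[[0,-45,0,0,0,0],[0,-90,0,0,0,0],[0,-135,0,0,0,0],[0,-180,0,0,0,0],[0,-180,0,0,0,0]]'
python3 - <<'E'
from h import *
for n in ("top","scene"):
    p,d=manip.camera(n);cv2.imwrite("pics/%s10.png"%n,p[:,:,::-1])
a=cv2.imread("pics/top10.png")[130:390,110:500];b=cv2.imread("pics/scene10.png")[150:410,130:450]
cv2.imwrite("pics/m10.png",cv2.resize(np.hstack([a,b]),(800,293),interpolation=cv2.INTER_CUBIC))
E
```

```text
clock: 37.35
eef_pos: [598.9, -220.6, 94.4]
eef_rot: [3.141, -0.001, -3.142]
wrist_force: [-4.2, 0.5, 6.9]
finger_gap: 0.4
finger_force: 3.1
clock: 37.75
eef_pos: [599.2, -220.9, 93.2]
eef_rot: [-3.141, 0.001, -3.141]
wrist_force: [-18.7, 5.7, 33.7]
finger_gap: 0.5
finger_force: 17.0
clock: 38.25
eef_pos: [562.2, -221.0, 263.9]
eef_rot: [-3.139, 0.007, -3.14]
wrist_force: [0.2, -0.7, 0.2]
finger_gap: 0.6
finger_force: 0.0
clock: 38.75
eef_pos: [365.0, -257.5, 260.3]
eef_rot: [-3.141, 0.001, -3.14]
wrist_force: [0.4, -0.9, 0.5]
finger_gap: 0.4
finger_force: 0.0
clock: 39.25
eef_pos: [368.3, -444.2, 257.7]
eef_rot: [3.14, -0.002, 3.138]
wrist_force: [0.6, 0.6, -0.4]
finger_gap: 0.8
finger_force: 0.0
```

View pics/m10.png

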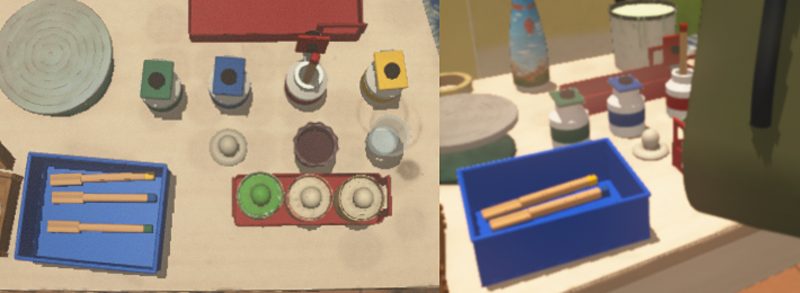

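Three lids are shut with their stoppers home (firm stop at 93 mm under about 30 N). Three stirrers lie in the basin, red is untouched, and the bystanders are in place.

```bash
python3 -c "
from cell import manip
print(manip.sign_off())"
```

```text
the job is handed in; nothing more can be done
None
```

I closed the green, blue and yellow jars with their stoppers pressed fully home, put their stirrers in the basin, left the red jar open with its stirrer in it, and handed the job in; the beaker, glass and loose lid were not moved.

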